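# Roll the keyed spool key-up and lay it in the sloped cradle

### The arm

A 6-joint arm with a two-finger parallel gripper is mounted at the origin on a cart in front of the work surface, level with it; the furniture and walls round the work are solid. World frame = base frame: x ahead of the robot, y to its left, z up, the work surface at z = 0. Lengths are in m, angles in rad, forces in N, time in s.
With the tool pointing down it reaches from about 0.35 to 1 m from the base axis. Payload 7.1 kg.
Tool frame: the origin (TCP) lies between the finger pads; the fingertips stand r.tips_ahead ahead of it and the grasp point (between the pads) is the TCP (r.tips_ahead is the distance from the TCP to the fingertips, in m); z points along the fingers, y is the line along which they close (so a half turn about z gives the same grasp; the last joint's range is limited). The gripper opens to 85 mm and grips with 20 to 120 N. Pads are 22 mm wide; open, the fingers measure 114 mm over their backs; the gripper's body (76 mm by 85 mm) begins 54 mm behind the grasp point. The pads swing forward as they close: fully open they stand 13 mm farther back than shut.
Start: joints at [-1.151, 0.423, 1.63, -0, 1.089, -0.019], TCP at [0.266, -0.566, 0.25] pointing down, gripper open.
Joint ranges: [-3, 3], [-0.9, 2.11], [0.09, 2.58], [-1.31, 4.45], [0.11, 2.69], [-2.54, 2.54]. Speed limits (rad/s): [2.39, 2.39, 3.01, 3.14, 3.14, 3.14].

### API

Orientations are given as a unit quaternion [w, x, y, z].
In Python, from rig import r gives the robot as it stands.
- The arm moves only by the tool apply_moves, never from a script. Its argument "commands" is text: rows parted by semicolons, each of 6 numbers parted by spaces: the shift along the tool's x, y, z in cm, then the turn, a rotation vector about the tool's x, y, z in rad. In form: dx dy dz rx ry rz; .... A call has 1 to 5 rows; each row is the pose to reach, as a shift and turn from the pose commanded when the call began, along the tool's axes at that moment; what a row does not reach only later rows make up. A row lasts 1/10 s, in which the tool goes at most 50 mm and 8.59 degrees, less where a joint would pass 70% of its speed; a pose out of reach is approached as far as the arm can. A call with a gripper value outside its range is refused whole. "hand" is the finger opening in cm, from 0 to 8.54, set as the call begins (left out, the last holds). The fingers move at their own pace and stop on an object; "grip_force" is the grip in N (left out, the last holds). Time passes only in rows, so rows that repeat a pose let the fingers close. It gives the time, the measured TCP pose, the force, the opening and the grip force at its end, in the units of the state.
- r.sense(): the state, without advancing time (a new reading comes with each control period).
- r.snapshot(name): name is "scene" or "top" or "wrist"; returns (picture, depth): 400x640x3 uint8, red, green, blue; 400x640 float32, m along the optical axis (not along the pixel's ray), 0 where there is no reading.
- r.get_calibration(name): a dict with "vertical_fov" (degrees; the focal length in pixels is half the picture's height over the tangent of half this angle, whatever the lens; pixels are square), "cx", "cy" (the principal point, pixels), "extrinsics" (4x4, takes a point from world to camera coordinates); the wrist camera has in their place "mount" (4x4, takes a point from camera to tool coordinates, whose origin is the TCP and whose axes are the flange's). Camera axes: x right, y down, z forward; pixel columns grow to the right and rows downward; lengths in m; the calibration is good to about 2 mm. A picture is of the moment at which its call begins: read the wrist's pose just before it. get_calibration takes no time and is no camera call.
- r.job_done(): hands the job in; it is judged then, once.
The state is a dict: "clock": time; "joint_positions": joint angles; "joint_vel": joint speeds; "joint_efforts": joint torques, N m; "eef_pos": TCP position; "tool_rot": TCP orientation; "contact_force": force on the tool from outside, world axes, zero at the start; "wrist_torque": the same for the moment, N m; "opening": finger opening in m; "gripper_force": force on a finger pad.
Only numpy, scipy, OpenCV 4.12 (cv2) and the standard library are available. Lean on these libraries where they do the work, as an engineer would, in place of code of your own. Each camera call takes 0.05 s, during which the arm holds its last target. There are 200 camera calls.

### The job

The alloy spool lies on the rubber mat with its key turned away. Roll it along the mat, without lifting it, until the raised key points straight up; then lift it and lay it in the two V saddles of the sloped cradle, key still on top and on the half towards the raised end, slid down until the low end rests against the stop. Leave it there, and do not disturb the other things on the bench.

Things in the scene. Friction and masses are not known exactly. Their poses are not given: they have to be found in the camera images.
- spool: Loose alloy spool, 0.3 to 0.6 kg, 170 mm long: 28 mm barrel (130 mm long) between two 48 mm collars 20 mm wide, on which it rolls (24 mm per radian). Origin: its centre, on the axis, where it balances. x: along the axis to the half with the key; z: from the axis through the key. At the start x points roughly away from the robot, axis 30 mm above the bench, key at least 75 degrees from up.
- key_top (a point): Centre of the top face of the spool's key: a dark steel bar 36 mm long, 9 mm wide, fixed along the barrel, its top 20 mm from the axis (6 mm proud of the barrel), reaching from x = 23 to 59 mm in the spool's frame, so the middle of the barrel is free to grip.
- bed: Fixed sloped bed of the cradle, rising at 30 degrees away from the robot. Origin: the spool's centre when home, 108 mm above the bench. x: uphill along the slope; z: square out of the bed, leaning to the robot. Two dark 90 degree V saddles for the collars, 84 mm wide, at x = -85 to -50 and 62 to 97 mm, their tops 8 mm below the spool's axis; deck between them 50 mm below the axis.
- stop (a point): Middle of the face of the stop plate at the bed's low end, on the home axis, 85 mm downhill of the bed's origin; the plate is 60 mm wide and stands 4 mm above the axis.
- mat: Fixed black rubber mat, 250 mm in the rolling direction, 190 mm the other way, 6 mm thick. Origin at the centre of its underside; its y axis is the rolling direction, its z axis is level and points away from the robot. Pushed at 50 mm/s and let go, the spool runs on a few millimetres.
- polish_pot: Bystander: small white pot with a red lid, 57 mm wide, 60 mm high; origin under its centre.
- dropper: Bystander: amber dropper bottle, 33 mm wide, 102 mm high; origin under its centre.
- glue_tube: Bystander: red tube with a blue cap lying on the bench, 189 mm long, 63 mm wide, 42 mm high; origin under its centre.
- toothbrush: Bystander: old toothbrush lying on the bench, 195 mm long, 17 mm wide and high; origin under its centre.

How it is judged:
By the outcome, as a careful person would: the job done as asked, in the order asked, and still so for the second after the job is handed in, with the robot touching nothing.
It also fails if it takes over 46 s, if anything falls off the work surface, if the arm or the gripper's body presses on something with over 40 N, if the wrist force passes 120 N, or if a joint passes its speed limit or range.

## Working session

There is one attempt and no reset: what is moved stays moved. The work goes in short steps, Python scripts to look and compute and a tool call to move; the robot and the scene stay as the last step left them, time stands still between calls to the robot, and variables do not carry over. Pictures are saved under pics/ and viewed, at most 12 in all, crops included, and the job is handed in when it is done.

Besides the shell and the picture viewer there is one more tool, called after "Emit:" as name(argument=value, ...) on one line, values as JSON. apply_moves: Moves the arm, as the interface text tells. Its arguments: {"type":"object","properties":{"commands":{"type":"string"},"hand":{"type":"number"},"grip_force":{"type":"number"}},"required":["commands"]}

```bash
mkdir -p pics; ls; cat > h.py <<'E'
import numpy as np, cv2
from rig import r
from scipy.spatial.transform import Rotation as R
def q2R(q): return R.from_quat([q[1],q[2],q[3],q[0]]).as_matrix()
def snap(name):
    s=r.sense(); c=r.get_calibration(name); p,d=r.snapshot(name)
    f=200/np.tan(np.radians(c["vertical_fov"])/2)
    if "extrinsics" in c: T=np.linalg.inv(np.array(c["extrinsics"]))
    else:
        W=np.eye(4); W[:3,:3]=q2R(s["tool_rot"]); W[:3,3]=s["eef_pos"]; T=W@np.array(c["mount"])
    v,u=np.mgrid[:400,:640]
    P=np.stack([(u-c["cx"])/f*d,(v-c["cy"])/f*d,d],-1)@T[:3,:3].T+T[:3,3]
    P[d==0]=np.nan
    return p,d,P,T,f,c
E
python3 - <<'E'
from h import *
s=r.sense(); print(s, r.tips_ahead)
for n in("scene","top"):
    p,d,P,T,f,c=snap(n); cv2.imwrite(f"pics/{n}0.png",p[:,:,::-1]); np.savez(f"{n}0.npz",p=p,P=P,T=T); print(n,f,c["cx"],c["cy"],T.round(3).tolist())
print({k:np.array(v).round(4).tolist() for k,v in r.get_calibration("wrist").items()})
E
```

```text
pics
{'clock': 0.0, 'joint_positions': array([-1.15096613e+00,  4.23823638e-01,  1.63069786e+00, -1.28013859e-06,
        1.08860204e+00, -1.89775392e-02]), 'joint_vel': array([ 0.00171629, -0.0017009 ,  0.00188581,  0.00020356,  0.00038121,
        0.00092742]), 'joint_efforts': array([ 2.64718466e-03, -5.57384276e+01, -2.81743705e+01,  1.72519062e-04,
        7.18483032e-03, -4.91742412e-06]), 'eef_pos': array([ 0.26536104, -0.56529408,  0.24955332]), 'tool_rot': array([-7.50009211e-04,  9.76027019e-01,  2.17648046e-01, -1.52945752e-04]), 'contact_force': array([1.13770624, 0.21964955, 0.17241411]), 'wrist_torque': array([-0.0170114 ,  0.02382207, -0.00759014]), 'gripper_force': 0.0, 'opening': 0.08587251049130226} 0.019
scene 468.65045912137447 322.83680111172646 204.20668485287896 [[-0.817, -0.355, 0.454, -0.168], [-0.576, 0.477, -0.664, 1.034], [0.02, -0.804, -0.594, 1.063], [0.0, 0.0, 0.0, 1.0]]
top 501.98678233861875 314.3232430363729 201.26857440371018 [[0.019, -0.994, 0.104, 0.386], [-1.0, -0.019, 0.0, -0.054], [0.002, -0.104, -0.995, 1.588], [0.0, 0.0, 0.0, 1.0]]
{'vertical_fov': 65.9584, 'cx': 319.3831, 'cy': 199.9527, 'mount': [[-0.0015, -0.9608, -0.2773, 0.0708], [1.0, -0.0011, -0.0017, -0.0011], [0.0013, -0.2773, 0.9608, -0.1233], [0.0, 0.0, 0.0, 1.0]]}
```

View pics/scene0.png

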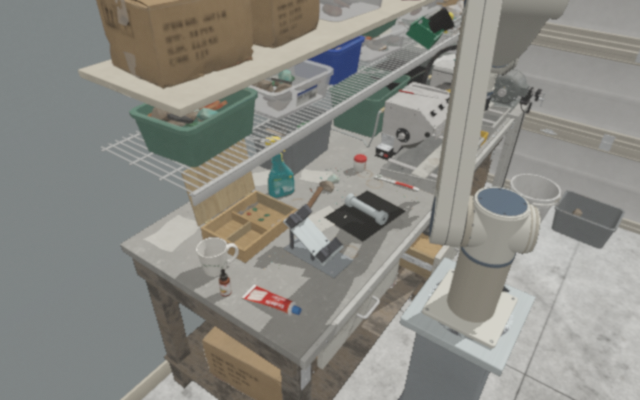

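View pics/top0.png

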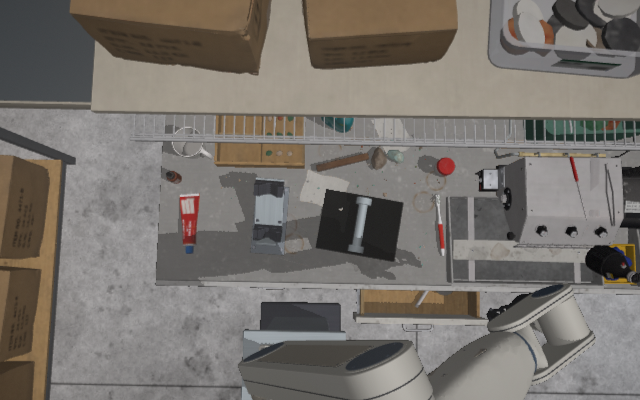

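The scene view shows the spool on the black mat at about (366,207) and the cradle at (315,235). The top view shows the spool at (360,223), the mat corners near (322,190), (404,203), (395,261) and (317,248), and the cradle at (270,217). The glue tube is at (188,222), the dropper at (173,176), the pot at (445,166) and the toothbrush at (439,225).

```bash
python3 - <<'E'
from h import *
z=np.load("top0.npz"); P=z["P"]; p=z["p"].astype(int)
def box(u0,u1,v0,v1): return P[v0:v1,u0:u1].reshape(-1,3), p[v0:v1,u0:u1].reshape(-1,3)
Q,c=box(310,412,183,268)
dark=c.sum(1)<110
m=dark&(abs(Q[:,2]-.006)<.012)
mr=cv2.minAreaRect(Q[m][:,:2].astype(np.float32)); print("mat",mr,cv2.boxPoints(mr).round(3).tolist(),np.nanmedian(Q[m][:,2]))
m=(Q[:,2]>.022)&(Q[:,2]<.07)
S=Q[m]; print(len(S),S.min(0),S.max(0))
mr=cv2.minAreaRect(S[:,:2].astype(np.float32)); print("spool",mr,"ang",np.degrees(np.linalg.eigh(np.cov(S[:,:2].T))[1][:,1]))
print(np.linalg.eigh(np.cov(S[:,:2].T))[1][:,1])
Q,c=box(245,300,172,260)
m=(Q[:,2]>.03); S=Q[m]
mr=cv2.minAreaRect(S[:,:2].astype(np.float32)); print("cradle",mr,cv2.boxPoints(mr).round(3).tolist(),S[:,2].max())
for v in range(176,258,4): print(v,P[v,[258,262,266,270,274,278,282,286],2].round(3), P[v,270,:2].round(3))
for n,(u,v) in dict(pot=(445,166),brush=(439,225),drop=(173,176),tube=(188,222),shelf=(300,135),shelf2=(300,120)).items(): print(n,P[v,u].round(3))
i=cv2.resize(z["p"][165:270,240:415,::-1],None,fx=4.5,fy=4.5,interpolation=cv2.INTER_CUBIC); cv2.imwrite("pics/crop1.png",i)
E
```

```text
mat ((0.4810400605201721, -0.19642707705497742), (0.2452172040939331, 0.18492713570594788), 80.97734069824219) [[0.3700000047683716, -0.30300000309944153], [0.5529999732971191, -0.3319999873638153], [0.5920000076293945, -0.09000000357627869], [0.4090000092983246, -0.061000000685453415]] 0.006553352080924335
591 [ 0.39175939 -0.23087359  0.02374456] [ 0.5645934  -0.15994946  0.06309883]
spool ((0.4784030318260193, -0.195291668176651), (0.04777456074953079, 0.16990762948989868), 80.68855285644531) ang [-56.59201038   8.95269293]
[-0.98771691  0.15625397]
cradle ((0.5091966390609741, 0.08504175394773483), (0.08555500954389572, 0.19754503667354584), 86.8522720336914) [[0.40799999237060547, 0.04800000041723251], [0.6050000190734863, 0.03700000047683716], [0.6100000143051147, 0.12200000137090683], [0.4129999876022339, 0.13300000131130219]] 0.1531260602794109
176 [ 0.001  0.001  0.     0.002  0.002 -0.001  0.001  0.001] [0.631 0.089]
180 [ 0.12   0.112  0.117  0.11   0.111  0.113  0.119 -0.003] [0.602 0.079]
184 [ 0.142  0.141  0.134  0.131  0.13   0.13   0.133 -0.001] [0.587 0.077]
188 [0.
[... 683 characters left out ...]
62 0.058 0.064 0.058 0.055 0.014 0.005] [0.462 0.079]
232 [0.073 0.059 0.048 0.057 0.075 0.073 0.008 0.007] [0.45 0.08]
236 [0.056 0.055 0.042 0.052 0.065 0.064 0.002 0.002] [0.438 0.08 ]
240 [0.056 0.062 0.047 0.05  0.061 0.066 0.011 0.002] [0.426 0.079]
244 [0.07  0.065 0.065 0.066 0.066 0.013 0.012 0.001] [0.414 0.078]
248 [0.009 0.007 0.008 0.015 0.007 0.009 0.01  0.005] [0.402 0.082]
252 [0.007 0.011 0.008 0.009 0.008 0.013 0.008 0.007] [0.39  0.082]
256 [ 0.006  0.001  0.004 -0.001  0.001  0.001  0.     0.003] [0.377 0.082]
pot [ 0.663 -0.454  0.062]
brush [ 0.484 -0.448  0.007]
drop [0.613 0.376 0.082]
tube [0.477 0.337 0.03 ]
shelf [ 0.765 -0.004  0.006]
shelf2 [ 0.815 -0.002  0.003]
```

View pics/crop1.png

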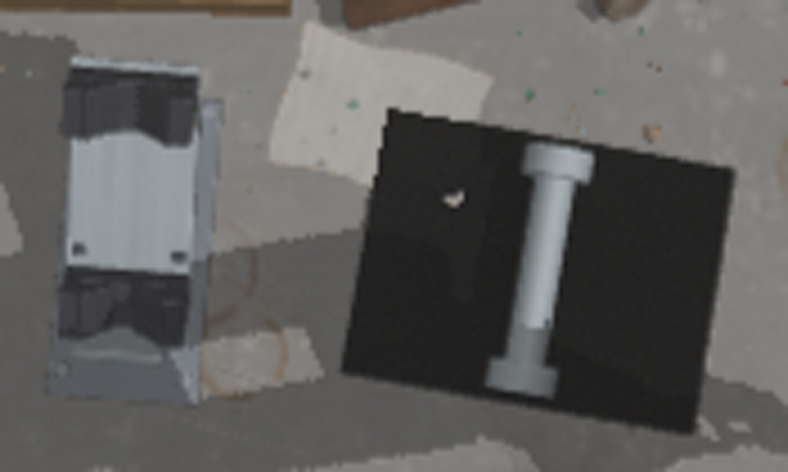

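The crop shows the cradle at left with the V saddles far and near and the stop at the bottom. The spool axis is parallel to the mat, and no key is visible from above. I'll take a tilted wrist look from the right.

```bash
cat >> h.py <<'E'
B=np.diag([1.,-1,-1])
def ori(yaw,pitch=0,roll=0):  # pitch>0: far end of held part rises
    return R.from_euler('z',yaw,degrees=True).as_matrix()@R.from_euler('y',-pitch,degrees=True).as_matrix()@R.from_euler('x',roll,degrees=True).as_matrix()@B
def plan(pos,Rt,frm=None):
    s=r.sense(); p0,R0=(np.array(s["eef_pos"]),q2R(s["tool_rot"])) if frm is None else frm
    d=R0.T@(np.array(pos)-p0)*100; w=R.from_matrix(R0.T@Rt).as_rotvec()
    print("shift cm",d.round(2),"rot",w.round(3)); return d,w
E
python3 - <<'E'
from h import *
Rt=ori(-9,0,40); c=np.array([.478,-.195,.03]); plan(c-.12*Rt[:,2],Rt)
E
```

```text
shift cm [ 30.65 -18.09  12.79] rot [0.676 0.208 0.571]
```

Emit:
apply_moves(commands="30.6 -18.1 12.8 0.676 0.208 0.571;30.6 -18.1 12.8 0.676 0.208 0.571;30.6 -18.1 12.8 0.676 0.208 0.571;30.6 -18.1 12.8 0.676 0.208 0.571;30.6 -18.1 12.8 0.676 0.208 0.571")

```text
clock: 0.6
eef_pos: [0.3992, -0.3701, 0.1652]
tool_rot: [-0.286, 0.958, -0.024, 0.023]
contact_force: [-0.2, 0.3, -1.0]
opening: 0.0855
gripper_force: 0.0
```

```bash
python3 - <<'E'
from h import *
Rt=ori(-9,0,40); c=np.array([.478,-.195,.03]); print(r.sense()["eef_pos"]);plan(c-.12*Rt[:,2],Rt)
E
```

```text
[ 0.39923849 -0.37008223  0.16520937]
shift cm [ 5.95 -6.1   9.4 ] rot [0.115 0.035 0.097]
```

Emit:
apply_moves(commands="6 -6.1 9.4 0.115 0.035 0.097;6 -6.1 9.4 0.115 0.035 0.097;6 -6.1 9.4 0.115 0.035 0.097;6 -6.1 9.4 0.115 0.035 0.097")

```text
clock: 1.0
eef_pos: [0.465, -0.2688, 0.1202]
tool_rot: [-0.341, 0.937, -0.071, 0.025]
contact_force: [0.3, -0.1, -0.4]
opening: 0.0852
gripper_force: 0.0
```

```bash
python3 - <<'E'
from h import *
p,d,P,T,f,c=snap("wrist"); cv2.imwrite("pics/w1.png",p[:,:,::-1]); np.savez("w1.npz",p=p,P=P,T=T); print(r.sense()["eef_pos"])
E
```

```text
[ 0.4647957  -0.27078728  0.12107999]
```

View pics/w1.png

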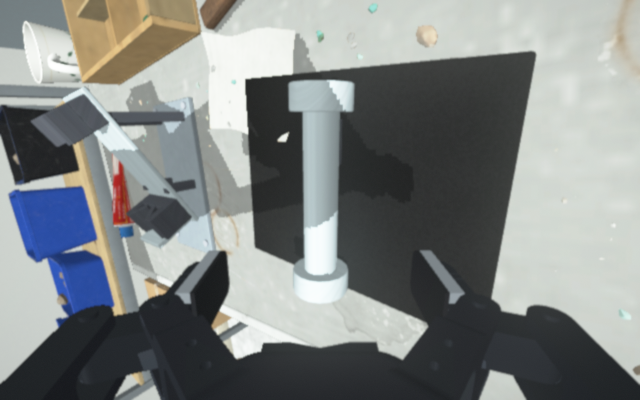

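The picture shows the spool from the right: barrel from (320,110) to (320,275), no key on the top or right side. So the key is on the left or underneath, and I'll roll towards the right (-y). First I'll go vertical above it and refine.

```bash
python3 - <<'E'
from h import *
P=np.load("w1.npz")["P"]; Q=P.reshape(-1,3); a=np.array([.9877,-.156,0]); n=np.array([.156,.9877,0]); c=np.array([.478,-.195,0])
s=(Q-c)@a; t=(Q-c)@n; z=Q[:,2]
m=(abs(s)<.11)&(abs(t)<.05)&(z>.02)&(z<.07); print("ends",np.percentile(s[m],[0.5,1,99,99.5]))
from scipy.optimize import least_squares
for nm,k,rad in(("near",(s<-.065)&(s>-.082),.024),("far",(s>.065)&(s<.082),.024),("bar",abs(s)<.02,.014),("bar2",(s>.025)&(s<.057),.014)):
    q=m&k; o=least_squares(lambda x:np.hypot(t[q]-x[0],z[q]-x[1])-rad,[0,.03],loss="soft_l1",f_scale=.001); print(nm,q.sum(),o.x.round(4))
Rt=ori(-9); plan([.478,-.195,.13],Rt)
E
```

```text
ends [-0.08004721 -0.07911097  0.08741253  0.08793658]
near 898 [0.0014 0.0296]
far 1501 [0.0013 0.0293]
bar 1679 [0.0011 0.0298]
bar2 1566 [0.001  0.0298]
shift cm [ 0.16 -6.48  4.24] rot [-0.695  0.003  0.005]
```

Emit:
apply_moves(commands="0.4 -6.5 4.2 -0.695 0 0;0.4 -6.5 4.2 -0.695 0 0;0.4 -6.5 4.2 -0.695 0 0;0.4 -6.5 4.2 -0.695 0 0;0.4 -6.5 4.2 -0.695 0 0", hand=5.5)

```text
clock: 1.55
eef_pos: [0.4815, -0.1979, 0.1332]
tool_rot: [0.004, 0.997, -0.077, 0.002]
contact_force: [-0.3, 0.3, -0.6]
opening: 0.0554
gripper_force: 0.0
```

```bash
python3 - <<'E'
from h import *
plan([.481,-.194,.033],ori(-9))
E
```

```text
shift cm [-0.16 -0.45 10.01] rot [ 0.007 -0.005  0.004]
```

Emit:
apply_moves(commands="0 -0.1 5 0 0 0;0 -0.1 8.5 0 0 0;0 -0.1 9.7 0 0 0;0 -0.1 9.7 0 0 0")

```text
clock: 1.95
eef_pos: [0.4799, -0.1969, 0.0334]
tool_rot: [0.0, 0.997, -0.077, -0.001]
contact_force: [-0.1, -0.5, 0.4]
opening: 0.0551
gripper_force: 0.0
```

Emit:
apply_moves(commands="0 0 0 0 0 0;0 0 0 0 0 0;0 0 0 0 0 0", hand=3.6)

```text
clock: 2.25
eef_pos: [0.4817, -0.1969, 0.0357]
tool_rot: [0.001, 0.997, -0.077, 0.002]
contact_force: [-0.2, 0.1, -0.7]
opening: 0.0361
gripper_force: 0.0
```

```bash
python3 - <<'E'
from h import *
plan([.481,-.194,.033],ori(-9)); p,d,P,T,f,c=snap("wrist"); cv2.imwrite("pics/w2.png",p[:,:,::-1])
E
```

```text
shift cm [-0.11 -0.28  0.27] rot [ 0.002 -0.004  0.003]
```

View pics/w2.png

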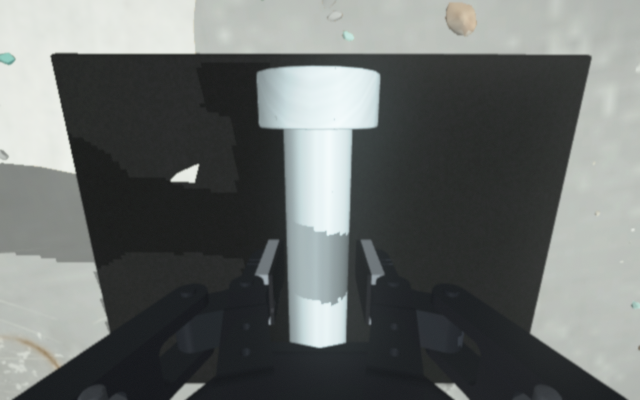

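The wrist view shows the barrel centred between the pads at (320,290), with no key in sight from above. Rolling right.

Emit:
apply_moves(commands="0 0.5 0.1 0 0 0;0 1.1 0.1 0 0 0;0 1.7 0.1 0 0 0;0 2.3 0.1 0 0 0;0 2.9 0.1 0 0 0")

```text
clock: 2.8
eef_pos: [0.4762, -0.2256, 0.0333]
tool_rot: [0.001, 0.997, -0.077, 0.001]
contact_force: [0.8, -0.0, 1.1]
opening: 0.036
gripper_force: 0.0
```

Emit:
apply_moves(commands="0 0.6 0 0 0 0;0 1.2 0 0 0 0;0 1.6 0 0 0 0;0 1.8 0 0 0 0;0 1.8 0 0 0 0")

```text
clock: 3.3
eef_pos: [0.4736, -0.243, 0.0333]
tool_rot: [0.001, 0.997, -0.077, 0.001]
contact_force: [0.5, 0.0, -0.3]
opening: 0.0362
gripper_force: 0.0
```

```bash
python3 - <<'E'
from h import *
p,d,P,T,f,c=snap("wrist"); cv2.imwrite("pics/w3.png",p[:,:,::-1]); np.savez("w3.npz",p=p,P=P,T=T)
E
```

```text
(no output)
```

View pics/w3.png

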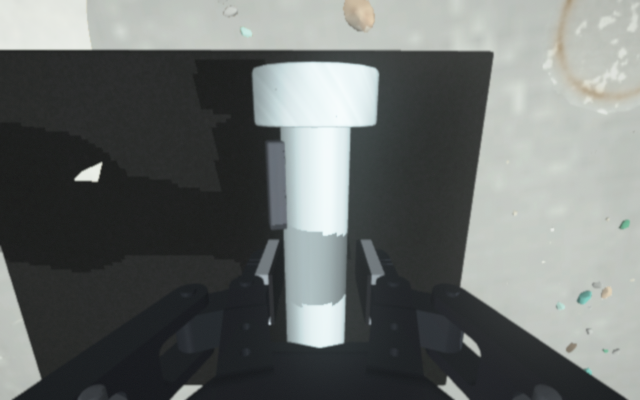

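The key is now visible as a grey bar on the left of the barrel, columns 267–286, rows 142–229, so about 90° to the left. I'll compute its angle from depth.

```bash
cat >> h.py <<'E'
from scipy.optimize import least_squares
def keyang(p,P,c0,yaw=-9,show=True):
    a=np.array([np.cos(np.radians(yaw)),np.sin(np.radians(yaw)),0]); n=np.array([-a[1],a[0],0])
    Q=P.reshape(-1,3); s=(Q-c0)@a; t=(Q-c0)@n; z=Q[:,2]
    q=(abs(s)<.085)&(abs(s)>.066)&(abs(t)<.04)&(z>.03)&(z<.08)
    o=least_squares(lambda x:np.hypot(t[q]-x[0],z[q]-x[1])-.024,[0,.03],loss="soft_l1",f_scale=.001).x
    q=(s>.015)&(s<.063)&(abs(t-o[0])<.03); b=least_squares(lambda x:np.hypot(t[q&(np.hypot(t-o[0],z-o[1])<.016)]-x[0],z[q&(np.hypot(t-o[0],z-o[1])<.016)]-x[1])-.014,o,loss="soft_l1",f_scale=.001).x
    T_,Z=t-b[0],z-b[1]; rho=np.hypot(T_,Z)
    k=q&(rho>.0165)&(rho<.0225)&(Z>-.016)
    ang=np.degrees(np.arctan2(T_[k],Z[k]))
    print("collar c",o.round(4),"bar c",b.round(4),"n",k.sum(),"ang pct",np.percentile(ang,[2,25,50,75,98]).round(1),"s",np.percentile(s[k],[2,98]).round(4),"rho",np.percentile(rho[k],[5,50,95]).round(4))
    return T_[k],Z[k],s[k],b
E
python3 - <<'E'
from h import *
z=np.load("w3.npz"); c0=np.array([.474,-.239,0])
T_,Z,s,b=keyang(z["p"],z["P"],c0)
h,_,_=np.histogram2d(T_,Z,bins=[np.arange(-.024,.025,.002)]*2); 
for t in np.arange(.008,.024,.001):
    k=abs(T_-t)<.0005
    if k.sum()>5: print(round(t,4),k.sum(),np.median(Z[k]).round(4))
E
```

```text
collar c [-0.0008  0.0294] bar c [-0.0006  0.0297] n 1062 ang pct [56.4 60.  61.7 63.7 82.4] s [0.0247 0.0589] rho [0.0167 0.0188 0.0202]
0.014 80 0.0089
0.015 221 0.0085
0.016 234 0.0089
0.017 234 0.0091
0.018 176 0.0087
0.019 81 0.0058
0.02 36 0.0024
```

Side face plus corner at (18, 8.8) mm gives the key about 77° left of up, so roll about 32 mm more; I'll go 30 first and then measure.

Emit:
apply_moves(commands="0 0.5 0 0 0 0;0 1.1 0 0 0 0;0 1.7 0 0 0 0;0 2.3 0 0 0 0;0 2.7 0 0 0 0")

```text
clock: 3.85
eef_pos: [0.4694, -0.2702, 0.0334]
tool_rot: [0.001, 0.997, -0.077, 0.001]
contact_force: [-1.0, 1.1, 0.5]
opening: 0.0362
gripper_force: 0.0
```

Emit:
apply_moves(commands="0 0.2 0 0 0 0;0 0.3 0 0 0 0;0 0.3 0 0 0 0;0 0.3 0 0 0 0")

```text
clock: 4.25
eef_pos: [0.469, -0.2722, 0.0334]
tool_rot: [0.001, 0.997, -0.077, 0.001]
contact_force: [0.0, -0.1, 0.5]
opening: 0.036
gripper_force: 0.0
```

```bash
python3 - <<'E'
from h import *
s=r.sense(); print(s["eef_pos"],s["contact_force"])
p,d,P,T,f,c=snap("wrist"); cv2.imwrite("pics/w4.png",p[:,:,::-1]); np.savez("w4.npz",p=p,P=P,T=T)
c0=np.array(s["eef_pos"])*[1,1,0]
T_,Z,s,b=keyang(p,P,c0)
for t in np.arange(-.016,.02,.002):
    k=abs(T_-t)<.001
    if k.sum()>5: print(round(t,4),k.sum(),np.median(Z[k]).round(4))
E
```

```text
[ 0.46900116 -0.2722252   0.03337789] [ 0.03380844 -0.09132195  0.52951227]
collar c [0.0003 0.0294] bar c [0.0003 0.0297] n 2376 ang pct [-14.5  -8.3  -2.2   4.5  10.1] s [0.0243 0.0586] rho [0.019  0.0201 0.0211]
-0.006 50 0.0193
-0.004 529 0.0198
-0.002 524 0.02
0.0 576 0.0201
0.002 483 0.0201
0.004 214 0.0198
```

View pics/w4.png

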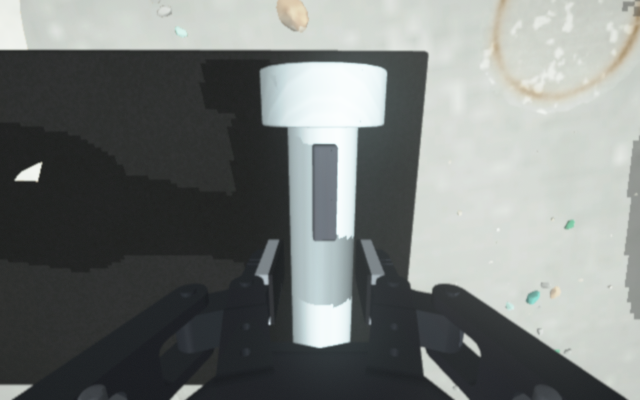

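The key is nearly up: key columns 312–337 on barrel columns 289–356, about 2° too far right. I'll shift the TCP 1 mm left so that closing rolls it back, then grip.

Emit:
apply_moves(commands="0 -0.1 0.2 0 0 0;0 -0.1 0.2 0 0 0;0 -0.1 0.2 0 0 0;0 -0.1 0.2 0 0 0;0 -0.1 0.2 0 0 0", hand=2.9, grip_force=20)

```text
clock: 4.8
eef_pos: [0.4692, -0.2714, 0.0314]
tool_rot: [0.001, 0.997, -0.077, 0.001]
contact_force: [0.5, 0.2, 0.1]
opening: 0.0289
gripper_force: 0.0
```

Emit:
apply_moves(commands="0 0 0 0 0 0;0 0 0 0 0 0;0 0 0 0 0 0;0 0 0 0 0 0", hand=2.2, grip_force=50)

```text
clock: 5.2
eef_pos: [0.4692, -0.2715, 0.0316]
tool_rot: [0.001, 0.997, -0.077, 0.001]
contact_force: [0.2, -0.3, 4.7]
opening: 0.0267
gripper_force: 49.0
```

```bash
python3 - <<'E'
from h import *
s=r.sense(); print(s["eef_pos"],s["contact_force"],s["opening"])
p,d,P,T,f,c=snap("wrist"); np.savez("w5.npz",p=p,P=P,T=T)
c0=np.array(s["eef_pos"])*[1,1,0]
T_,Z,s,b=keyang(p,P,c0)
q=abs(T_)<.007; print("key t range",np.percentile(T_[Z>.018],[1,99]), np.polyfit(T_[(Z>.018)&(abs(T_)<.004)],Z[(Z>.018)&(abs(T_)<.004)],1))
g=p[160:225,270:375].mean(2).mean(0); dg=np.diff(g); print("key edges",270+dg.argmin(),270+dg.argmax(), "row bar",[int(x) for x in g[::4]])
# cradle from top view + w1 + side
E
```

```text
[ 0.4691896  -0.27145118  0.03156632] [ 0.18456509 -0.26932823  4.73633057] 0.026703220300161028
collar c [0.0013 0.0293] bar c [0.0013 0.0296] n 2456 ang pct [-10.7  -4.5   1.8   8.   14.2] s [0.0241 0.0586] rho [0.0191 0.0201 0.0211]
key t range [-0.00378516  0.00499888] [-0.01067856  0.01998578]
key edges 353 330 row bar [39, 41, 42, 43, 100, 169, 179, 184, 193, 116, 119, 120, 120, 120, 121, 181, 252, 250, 246, 242, 230, 102, 68, 68, 67, 67, 66]
```

The key is now within 2° of up and the spool is gripped. Lifting, then moving to where the wrist camera sees the cradle.

Emit:
apply_moves(commands="0 0 -2 0 0 0;0 0 -5 0 0 0;-0.5 -2.5 -8 0 0 0;-1.3 -6 -11 0 0 0;-2.1 -9.5 -14 0 0 -0.03")

```text
clock: 5.75
eef_pos: [0.4621, -0.1731, 0.1716]
tool_rot: [0.0, 0.998, -0.062, -0.0]
contact_force: [1.2, 0.0, -2.4]
opening: 0.0265
gripper_force: 50.1
```

Emit:
apply_moves(commands="-0.7 -3.5 -3 0 0 -0.02;-1.4 -7 -6 0 0 -0.04;-2.1 -10.5 -8 0 0 -0.06;-2.6 -13 -8 0 0 -0.075;-2.6 -14 -8 0 0 -0.075")

```text
clock: 6.25
eef_pos: [0.4536, -0.03, 0.2512]
tool_rot: [0.0, 1.0, -0.023, 0.001]
contact_force: [-0.4, -0.9, -3.7]
opening: 0.0263
gripper_force: 50.3
```

Emit:
apply_moves(commands="0 0 0 0 0 0;0 0 0 0 0 0;0 0 0 0 0 0")

```text
clock: 6.55
eef_pos: [0.4541, -0.0328, 0.2505]
tool_rot: [0.001, 1.0, -0.025, -0.0]
contact_force: [0.3, 1.0, -4.2]
opening: 0.026
gripper_force: 50.3
```

```bash
python3 - <<'E'
from h import *
s=r.sense(); print(s["eef_pos"],s["tool_rot"],s["contact_force"],s["opening"])
p,d,P,T,f,c=snap("wrist"); cv2.imwrite("pics/w6.png",p[:,:,::-1]); np.savez("w6.npz",p=p,P=P,T=T)
E
```

```text
[ 0.45414399 -0.03279919  0.25045025] [ 6.83533113e-04  9.99686910e-01 -2.50121638e-02 -8.01377885e-05] [ 0.33356592  0.97489676 -4.24966792] 0.02604743860377508
```

View pics/w6.png

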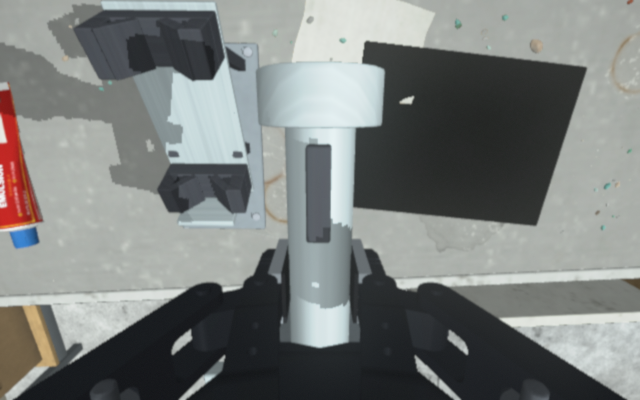

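The view shows the cradle at upper left (high saddle at about (150,45), low saddle at about (205,190)), and the spool is held with its key on top (318,193). I'll fit the cradle model to the depth.

```bash
cat > fit.py <<'E'
from h import *
C30,S30=np.cos(np.pi/6),.5
def bed(o,yaw):
    a=np.array([np.cos(yaw),np.sin(yaw),0]); Z=np.array([0,0,1.])
    return np.stack([C30*a+S30*Z,[-a[1],a[0],0],-S30*a+C30*Z],1)
def run(P):
    Q=P.reshape(-1,3); Q=Q[np.isfinite(Q[:,0])]
    Q=Q[(Q[:,0]>.38)&(Q[:,0]<.65)&(Q[:,1]>.02)&(Q[:,1]<.15)&(Q[:,2]>.03)&(Q[:,2]<.18)]
    def loc(x): return (Q-[x[0],x[1],x[2]])@bed(0,x[3])
    def res(x,gate=None):
        L=loc(x); X,Y,Zz=L.T
        sad=((X>-.081)&(X<-.054))|((X>.066)&(X<.093))
        deck=(X>-.045)&(X<.057)&(abs(Y)<.035)
        m=np.where(sad,np.minimum(abs(Y)-.03394,-.008),-.05)
        e=np.where((sad&(abs(Y)<.040))|deck,Zz-m,0); return np.clip(e,-.012,.012)
    best=None
    for ox in np.arange(.47,.52,.006):
        for oy in np.arange(.075,.096,.005):
            x=np.array([ox,oy,.108,np.radians(-3.)]); c=np.abs(res(x)).mean()
            if best is None or c<best[0]: best=(c,x)
    x=least_squares(res,best[1],loss="soft_l1",f_scale=.002,diff_step=1e-3).x
    from scipy.optimize import minimize
    x=minimize(lambda v:np.sqrt(1e-6+res(v)**2).mean(),x,method="Nelder-Mead",options=dict(initial_simplex=np.vstack([x]+[x+np.eye(4)[i]*[.006,.005,.003,.03][i] for i in range(4)]),maxiter=400)).x
    L=loc(x); top=abs(L[:,2]+.008)<.004
    print("fit",x.round(4),"yaw",np.degrees(x[3]).round(2),"cost",np.abs(res(x)).mean(),"n",len(Q))
    for lo,hi in((-.12,-.03),(.04,.13)):
        k=top&(L[:,0]>lo)&(L[:,0]<hi)&(abs(L[:,1])>.029); print(" top x",np.percentile(L[k,0],[2,98]).round(4),"y",np.percentile(L[k,1],[1,99]).round(4),"z",np.median(L[k,2]).round(4))
    for lo,hi in((-.08,-.055),(.067,.092)):
        for sg in(1,-1):
            k=(L[:,0]>lo)&(L[:,0]<hi)&(L[:,1]*sg>.011)&(L[:,1]*sg<.023); print("  V",sg,k.sum(),np.median(L[k,2]-abs(L[k,1])+.03394).round(4))
    k=(L[:,0]>-.04)&(L[:,0]<.05)&(abs(L[:,1])<.035); print(" deck",np.median(L[k,2]).round(4))
    return x
if __name__=="__main__":
    for f in("w6","top0"): print(f); run(np.load(f+".npz")["P"])
E
python3 fit.py
```

```text
w6
fit [ 0.4925  0.0876  0.1065 -0.0593] yaw -3.4 cost 0.0003814277022844337 n 23283
 top x [-0.0819 -0.0471] y [-0.0421  0.0413] z -0.0081
 top x [0.066  0.0995] y [-0.0422  0.0413] z -0.0082
  V 1 290 -0.0
  V -1 110 -0.0
  V 1 959 0.0001
  V -1 327 -0.0001
 deck -0.05
top0
fit [ 0.4922  0.0863  0.1088 -0.0586] yaw -3.36 cost 0.001402100158743266 n 1875
 top x [-0.0835 -0.0491] y [-0.0422  0.0406] z -0.0075
 top x [0.0633 0.0975] y [-0.042   0.0402] z -0.0082
  V 1 35 0.0005
  V -1 25 -0.0018
  V 1 35 -0.0001
  V -1 30 -0.0001
 deck -0.0501
```

```bash
cat > tgt.py <<'E'
from fit import *
O=np.array([.495,.0865,.108]); YAW=-3.4
BR=bed(0,np.radians(YAW)); RT=ori(YAW,30); OFF=np.array([.0004,0,.0016])
def tcp(bx,by,bz): return O+BR@np.array([bx,by,bz])-RT@OFF
E
python3 - <<'E'
from tgt import *
assert np.allclose(RT[:,2],-BR[:,2]),(RT,BR)
for n in("w5","w6"):
    z=np.load(n+".npz"); c=r.get_calibration("wrist"); M=np.array(c["mount"])
    L=(z["P"]-z["T"][:3,3])@z["T"][:3,:3]@M[:3,:3].T+M[:3,3]; L=L.reshape(-1,3)
    for x0 in(.015,.035,.055,.075):
        k=(abs(L[:,0]-x0)<.004)&(abs(L[:,1])<.03)&(abs(L[:,2])<.035)
        j=k&(abs(L[:,1])<.003); print(n,x0,"topz",np.median(L[j,2]).round(4),"y",np.percentile(L[k&(L[:,2]<.003),1],[1,99]).round(4))
    k=(abs(L[:,2]+.018)<.0035)&(abs(L[:,1])<.012)&(L[:,0]<.065)&(L[:,0]>.015)
    print("key x",np.percentile(L[k,0],[2,98]).round(4),"y",np.percentile(L[k,1],[2,98]).round(4))
plan(tcp(.008,0,.10),RT); print(tcp(.008,0,.1))
E
```

```text
w5 0.015 topz -0.0118 y [-0.0274  0.0248]
w5 0.035 topz -0.018 y [-0.0146  0.012 ]
w5 0.055 topz -0.0179 y [-0.0143  0.0121]
w5 0.075 topz -0.0216 y [-0.0234  0.021 ]
key x [0.0243 0.0587] y [-0.0061  0.0025]
w6 0.015 topz -0.0118 y [-0.0274  0.0248]
w6 0.035 topz -0.018 y [-0.0146  0.012 ]
w6 0.055 topz -0.0179 y [-0.0144  0.0121]
w6 0.075 topz -0.0216 y [-0.0235  0.021 ]
key x [0.0244 0.0588] y [-0.0061  0.0024]
shift cm [ -0.94 -12.17   5.06] rot [-0.001  0.524  0.009]
[0.45085962 0.08912242 0.19978818]
```

Emit:
apply_moves(commands="0 -3 0 0 0.13 0;-0.3 -6 1 0 0.26 0.005;-0.6 -9 2.5 0 0.4 0.009;-0.9 -12.2 4.5 0 0.524 0.009;-0.9 -12.2 5 0 0.524 0.009")

```text
clock: 7.1
eef_pos: [0.4533, 0.0751, 0.2088]
tool_rot: [0.017, 0.969, -0.032, 0.245]
contact_force: [1.0, -1.5, -2.6]
opening: 0.0262
gripper_force: 50.7
```

Emit:
apply_moves(commands="0 0 0 0 0 0;0 0 0 0 0 0;0 0 0 0 0 0")

```text
clock: 7.4
eef_pos: [0.4549, 0.0742, 0.2099]
tool_rot: [0.017, 0.969, -0.033, 0.244]
contact_force: [0.4, -0.3, -2.7]
opening: 0.0261
gripper_force: 50.7
```

```bash
python3 - <<'E'
from tgt import *
s=r.sense(); print(s["eef_pos"],s["joint_positions"].round(2),s["contact_force"].round(1))
p0=np.array(s["eef_pos"]); print("bed pose of spool",(BR.T@(p0+q2R(s["tool_rot"])@OFF-O)).round(4))
plan(tcp(.008,0,.004),RT); plan(tcp(.008,0,.1),RT)
E
```

```text
[0.45492496 0.07423848 0.20993461] [ 0.23  0.12  2.29 -0.55  0.3   2.37] [ 0.4 -0.3 -2.7]
bed pose of spool [ 0.0173 -0.0147  0.1063]
shift cm [-0.64 -1.68 10.22] rot [ 0.021  0.029 -0.002]
shift cm [-0.92 -1.47  0.63] rot [ 0.021  0.029 -0.002]
```

Emit:
apply_moves(commands="-0.9 -1.5 0.6 0.021 0.029 -0.002;-0.9 -1.5 0.6 0.021 0.029 -0.002;-0.9 -1.5 0.6 0.021 0.029 -0.002;-0.9 -1.5 0.6 0.021 0.029 -0.002")

```text
clock: 7.8
eef_pos: [0.4513, 0.0885, 0.2018]
tool_rot: [0.006, 0.966, -0.03, 0.257]
contact_force: [0.3, 0.6, -4.4]
opening: 0.0263
gripper_force: 50.7
```

```bash
python3 - <<'E'
from tgt import *
s=r.sense(); print(s["eef_pos"],s["joint_positions"].round(2),s["contact_force"].round(1))
p0=np.array(s["eef_pos"]); print("bed pose of spool",(BR.T@(p0+q2R(s["tool_rot"])@OFF-O)).round(4))
plan(tcp(.008,0,.004),RT); plan(tcp(.008,0,.1),RT)
E
```

```text
[0.45127146 0.08851595 0.20180108] [ 0.26  0.14  2.32 -0.7   0.25  2.54] [ 0.3  0.6 -4.4]
bed pose of spool [ 0.0094 -0.0006  0.1015]
shift cm [-0.11 -0.04  9.75] rot [-0.002  0.003 -0.003]
shift cm [-0.14 -0.06  0.15] rot [-0.002  0.003 -0.003]
```

Joint 6 is at its limit here, and lowering further needs more wrist than it has. I'll fit the arm's kinematics and choose a tilted regrasp on the mat.

```bash
cat > kin.py <<'E'
from tgt import *
Ry=lambda a:R.from_euler('y',a).as_matrix(); Rz=lambda a:R.from_euler('z',a).as_matrix()
def fk(q,k):
    h,r0,L1,e,L2,D=k
    R1=Rz(q[0]); R2=R1@Ry(q[1]); R3=R2@Ry(q[2]); R4=R3@Rz(q[3]); R5=R4@Ry(q[4]); R6=R5@Rz(q[5])
    p=np.array([0,0,h])+R1@[r0,0,0]+R2@[0,0,L1]+R3@[e,0,L2]+R6@[0,0,D]
    return p,R6
lo=np.array([-3,-.9,.09,-1.31,.11,-2.54]); hi=np.array([3,2.11,2.58,4.45,2.69,2.54])
LIM=(lo,hi)
E
python3 - <<'E'
from kin import *
s=r.sense()
q0=[-1.15096613,.423823638,1.63069786,0,1.08860204,-.0189775]; p0=[.26536,-.56529,.24955]; Q0=[-7.5e-4,.976027,.217648,-1.5e-4]
q2=s["joint_positions"]; p2=s["eef_pos"]; Q2=s["tool_rot"]; print(q2)
q1=[.23,.12,2.29,-.55,.30,2.37]; p1=[.45492,.07424,.20993]
for q,Q in((q0,Q0),(q2,Q2)): print((fk(q,[0]*6)[1].T@q2R(Q)).round(3).tolist())
f=lambda k:np.concatenate([fk(q,k)[0]-p for q,p in((q0,p0),(q2,p2))]+[(fk(q1,k)[0]-p1)*.2]+[(k-[.3,0,.45,0,.45,.25])*.003])
o=least_squares(f,[.3,0,.45,0,.45,.25]); print(o.x.round(4),o.fun[:9].round(4))
E
```

```text
[ 0.26375313  0.13787055  2.31546146 -0.69862162  0.24557534  2.53982917]
[[0.0, -1.0, -0.0], [1.0, 0.0, 0.0], [-0.0, -0.0, 1.0]]
[[0.0, -1.0, 0.0], [1.0, 0.0, 0.0], [0.0, 0.0, 1.0]]
[0.2343 0.0666 0.5126 0.0564 0.4219 0.2058] [-0.0109 -0.0048 -0.     -0.     -0.     -0.      0.0002 -0.      0.0001]
```

```bash
python3 - <<'E'
from kin import *
import json
s=r.sense(); json.dump([[list(map(float,s[k])) for k in("joint_positions","eef_pos")]],open("kd.json","w"))
plan([.4541,-.0328,.2505],ori(-3.4))
E
```

```text
shift cm [ 3.33 12.08 -3.75] rot [-0.002 -0.521 -0.002]
```

Emit:
apply_moves(commands="1 2.5 -2 0 -0.12 0;1.8 5 -3 0 -0.25 0;2.5 7.5 -3.7 0 -0.37 0;3.3 10 -3.7 0 -0.5 0;3.3 12 -3.7 0 -0.521 0")

```text
clock: 8.3
eef_pos: [0.4553, -0.0323, 0.2528]
tool_rot: [0.002, 0.999, -0.031, 0.027]
contact_force: [0.6, -0.6, -4.0]
opening: 0.0264
gripper_force: 50.7
```

Emit:
apply_moves(commands="0 0 0 0 0 0;0 0 0 0 0 0")

```text
clock: 8.5
eef_pos: [0.4546, -0.0322, 0.2497]
tool_rot: [0.004, 0.999, -0.032, 0.027]
contact_force: [-0.9, -0.6, -2.4]
opening: 0.0266
gripper_force: 50.9
```

```bash
python3 - <<'E'
from kin import *
import json
K=json.load(open("kd.json")); s=r.sense(); K.append([list(map(float,s[k])) for k in("joint_positions","eef_pos")]); json.dump(K,open("kd.json","w"))
print(s["eef_pos"],s["joint_positions"].round(2)); plan([.4685,-.2715,.10],ori(-9))
E
```

```text
[ 0.45462233 -0.03218632  0.24967872] [-0.09  0.15  2.02 -0.01  0.91  1.54]
shift cm [ 2.09 23.7  15.25] rot [ 0.003 -0.055  0.093]
```

```bash
python3 - <<'E'
from kin import *
plan([.480,-.20,.09],ori(-9))
E
```

```text
shift cm [ 2.72 16.49 16.24] rot [ 0.003 -0.055  0.093]
```

Emit:
apply_moves(commands="0.5 3.5 3 0 -0.03 0.02;1.2 7 6.5 0 -0.055 0.04;1.8 10.5 10 0 -0.055 0.06;2.5 14 13.5 0 -0.055 0.08;2.7 16.5 16.2 0.003 -0.055 0.093")

```text
clock: 9.0
eef_pos: [0.4791, -0.1997, 0.0884]
tool_rot: [0.001, 0.997, -0.077, -0.0]
contact_force: [-0.8, 1.3, -3.1]
opening: 0.0267
gripper_force: 50.8
```

Emit:
apply_moves(commands="0 0 0 0 0 0;0 0 0 0 0 0;0 0 0 0 0 0")

```text
clock: 9.3
eef_pos: [0.4794, -0.1982, 0.091]
tool_rot: [0.001, 0.997, -0.076, -0.0]
contact_force: [0.2, -0.5, -2.9]
opening: 0.0265
gripper_force: 50.9
```

```bash
python3 - <<'E'
from kin import *
import json
K=json.load(open("kd.json")); s=r.sense(); K.append([list(map(float,s[k])) for k in("joint_positions","eef_pos")]); json.dump(K,open("kd.json","w"))
print(s["eef_pos"],s["joint_positions"].round(2)); plan([.480,-.20,.0335],ori(-9))
E
```

```text
[ 0.47941418 -0.19816058  0.09103079] [-0.41  0.52  1.95 -0.    0.67  1.31]
shift cm [0.09 0.16 5.75] rot [0.001 0.    0.004]
```

Emit:
apply_moves(commands="0 0 2.5 0 0 0;0 0 4.5 0 0 0;0 0 5.3 0 0 0;0 0 5.6 0 0 0;0 0 5.7 0 0 0")

```text
clock: 9.8
eef_pos: [0.4798, -0.1991, 0.034]
tool_rot: [0.001, 0.997, -0.076, -0.0]
contact_force: [0.6, 0.1, -2.3]
opening: 0.0265
gripper_force: 51.0
```

Emit:
apply_moves(commands="0 0 0.1 0 0 0;0 0 0.1 0 0 0;0 0 0.1 0 0 0")

```text
clock: 10.1
eef_pos: [0.4796, -0.1996, 0.0329]
tool_rot: [0.001, 0.997, -0.077, -0.0]
contact_force: [0.2, -0.0, -3.2]
opening: 0.0266
gripper_force: 51.0
```

```bash
python3 - <<'E'
from kin import *
import json
K=json.load(open("kd.json")); s=r.sense(); K.append([list(map(float,s[k])) for k in("joint_positions","eef_pos")]); json.dump(K,open("kd.json","w"))
print(s["eef_pos"],s["contact_force"],s["joint_positions"].round(2))
K.append([[-1.15096613,.423823638,1.63069786,0,1.08860204,-.0189775],[.26536,-.56529,.24955]])
def fk2(q,k):
    h,r0,L1,e,L2,D,y1,y4=k
    R1=Rz(q[0]); R2=R1@Ry(q[1]); R3=R2@Ry(q[2]); R4=R3@Rz(q[3]); R5=R4@Ry(q[4]); R6=R5@Rz(q[5])
    return np.array([0,0,h])+R1@[r0,y1,0]+R2@[0,0,L1]+R3@[e,0,L2]+R5@[y4,0,D], R6@Rz(np.pi/2)
pr=np.array([.3,0,.45,0,.45,.25,0,0])
o=least_squares(lambda k:np.concatenate([fk2(q,k)[0]-p for q,p in K]+[(k-pr)*.002]),pr); k=o.x; print(k.round(4),np.abs(o.fun[:15]).max())
qc=np.array(K[0][0])
def ik(p,Rt,seed):
    f=lambda q:np.concatenate([(fk2(q,k)[0]-p)*3,R.from_matrix(fk2(q,k)[1].T@Rt).as_rotvec()])
    b=None
    for j4 in(-1.2,-.5,0,.5,1.5,3):
        for j6 in(-1,.5,1.8):
            z=np.array([seed[0],seed[1],seed[2],j4,.5,j6]); o=least_squares(f,np.clip(z,lo+.01,hi-.01),bounds=(lo,hi))
            if b is None or o.cost<b[0]-1e-9: b=(o.cost,o.x)
    return b
for tilt in(0,10,15,20,25,30):
  for bx,bz in((.006,.09),(0.,0.)):
    RT2=ori(YAW,30-tilt); c,q=ik(O+BR@[bx,0,bz],RT2,qc); print(tilt,bz,"cost %.1e"%c,q.round(2))
  c,q=ik(np.array([.48,-.2,.03]),ori(-9,-tilt),[-.4,.6,1.9]); print("   mat %.1e"%c,q.round(2))
E
```

```text
[ 0.4795981  -0.19964297  0.03286285] [ 0.201947   -0.03061752 -3.15655132] [-0.42  0.63  1.96 -0.    0.55  1.31]
[ 0.3124  0.      0.5631  0.0775  0.4849  0.282   0.0119 -0.    ] 1.9015488121887358e-06
0 0.09 cost 1.3e-04 [ 0.25  0.17  2.31 -0.71  0.22  2.54]
0 0.0 cost 1.5e-17 [ 0.23  0.43  2.28  4.25  0.16 -2.42]
   mat 5.8e-25 [-0.42  0.63  1.96 -0.    0.55  1.31]
10 0.09 cost 5.4e-23 [ 0.23  0.19  2.22 -0.24  0.41  2.06]
10 0.0 cost 1.6e-24 [ 0.2   0.41  2.19 -0.41  0.22  2.21]
   mat 1.4e-26 [-0.4   0.68  1.85 -0.06  0.78  1.38]
15 0.09 cost 3.9e-18 [ 0.21  0.2   2.17 -0.14  0.52  1.95]
15 0.0 cost 5.7e-29 [ 0.18  0.42  2.14 -0.19  0.34  1.99]
   mat 1.5e-27 [-0.39  0.71  1.8  -0.08  0.89  1.4 ]
20 0.09 cost 3.0e-23 [ 0.19  0.22  2.12 -0.07  0.63  1.88]
20 0.0 cost 1.6e-22 [ 0.17  0.43  2.09 -0.09  0.46  1.88]
   mat 1.9e-28 [-0.38  0.74  1.75 -0.09  1.    1.41]
25 0.09 cost 2.7e-27 [ 0.18  0.25  2.07 -0.03  0.73  1.83]
25 0.0 cost 3.8e-27 [ 0.16  0.45  2.04 -0.04  0.57  1.82]
   mat 5.1e-29 [-0.37  0.78  1.69 -0.1   1.1   1.42]
30 0.09 cost 3.7e-30 [0.17 0.28 2.03 0.   0.84 1.8 ]
30 0.0 cost 3.5e-30 [0.15 0.47 1.99 0.   0.69 1.78]
   mat 3.6e-29 [-0.36  0.82  1.64 -0.11  1.2   1.43]
```

The kinematic fit is exact, and a 20° tilted grasp works at both the mat and the cradle. I'll touch down and release.

Emit:
apply_moves(commands="0 0 0.1 0 0 0;0 0 0.15 0 0 0;0 0 0.15 0 0 0;0 0 0.15 0 0 0")

```text
clock: 10.5
eef_pos: [0.4795, -0.1997, 0.0316]
tool_rot: [0.001, 0.997, -0.077, -0.0]
contact_force: [-1.3, 0.2, 4.7]
opening: 0.0263
gripper_force: 52.2
```

Emit:
apply_moves(commands="0 0 0 0 0 0;0 0 0 0 0 0;0 0 0 0 0 0", hand=3)

```text
clock: 10.8
eef_pos: [0.4794, -0.1995, 0.0309]
tool_rot: [0.001, 0.997, -0.077, -0.001]
contact_force: [0.3, 0.1, -0.4]
opening: 0.03
gripper_force: 0.0
```

Emit:
apply_moves(commands="0 0 0 0 0 0;0 0 0 0 0 0;0 0 0 0 0 0", hand=4.4)

```text
clock: 11.1
eef_pos: [0.4792, -0.1995, 0.0308]
tool_rot: [0.001, 0.997, -0.077, -0.001]
contact_force: [-0.5, -0.2, -0.4]
opening: 0.044
gripper_force: 0.0
```

```bash
python3 - <<'E'
from kin import *
s=r.sense(); print(s["eef_pos"],s["contact_force"],s["opening"])
p,d,P,T,f,c=snap("wrist"); np.savez("w7.npz",p=p,P=P,T=T)
c0=np.array(s["eef_pos"])*[1,1,0]
T_,Z,ss,b=keyang(p,P,c0)
j=(Z>.018)&(abs(T_)<.004); print("key t",np.percentile(T_[Z>.018],[1,99]),np.polyfit(T_[j],Z[j],1))
plan(np.array([.4798,-.1997,.031])-.0*0,ori(-9,-20))
E
```

```text
[ 0.47921896 -0.19946102  0.03076997] [-0.54117817 -0.21491959 -0.36765507] 0.04401969683343319
collar c [0.0011 0.0293] bar c [0.0012 0.0296] n 2498 ang pct [-10.5  -4.6   2.2   8.1  14.2] s [0.0246 0.0589] rho [0.0191 0.0201 0.0211]
key t [-0.00374525  0.00502601] [-0.01078665  0.01998785]
shift cm [ 0.06  0.02 -0.02] rot [ 0.002 -0.348  0.003]
```

Emit:
apply_moves(commands="0 0 -0.2 0 -0.09 0;0 0 -0.2 0 -0.18 0;0 0 -0.2 0 -0.27 0;0 0 -0.2 0 -0.349 0;0 0 -0.2 0 -0.349 0")

```text
clock: 11.65
eef_pos: [0.4809, -0.1998, 0.0323]
tool_rot: [-0.012, 0.982, -0.075, -0.174]
contact_force: [-0.1, -0.7, -0.5]
opening: 0.0441
gripper_force: 0.0
```

Emit:
apply_moves(commands="0 0 0 0 0 0;0 0 0 0 0 0;0 0 0 0 0 0", hand=3)

```text
clock: 11.95
eef_pos: [0.4786, -0.1994, 0.033]
tool_rot: [-0.013, 0.982, -0.076, -0.174]
contact_force: [-0.0, 0.4, 0.4]
opening: 0.0301
gripper_force: 0.0
```

Emit:
apply_moves(commands="0 0 0 0 0 0;0 0 0 0 0 0;0 0 0 0 0 0;0 0 0 0 0 0", hand=2.2, grip_force=60)

```text
clock: 12.35
eef_pos: [0.4788, -0.1995, 0.0333]
tool_rot: [-0.013, 0.982, -0.076, -0.174]
contact_force: [-2.5, -0.6, 5.7]
opening: 0.0265
gripper_force: 59.2
```

```bash
python3 - <<'E'
from kin import *
s=r.sense(); print(s["eef_pos"],s["contact_force"],s["opening"])
p,d,P,T,f,c=snap("wrist"); np.savez("w8.npz",p=p,P=P,T=T); cv2.imwrite("pics/w8.png",p[:,:,::-1])
c0=np.array(s["eef_pos"])*[1,1,0]
T_,Z,ss,b=keyang(p,P,c0)
j=(Z>.018)&(abs(T_)<.004); print("key t",np.percentile(T_[Z>.018],[1,99]),np.polyfit(T_[j],Z[j],1))
plan(c0+[0,0,.031],ori(-9,-20))
E
```

```text
[ 0.47878178 -0.19951345  0.03326801] [-2.50550667 -0.64619405  5.65032466] 0.026501060132418243
collar c [0.0013 0.0293] bar c [0.0014 0.0296] n 2609 ang pct [-40.9  -5.    1.7   8.5  39.2] s [0.0156 0.0599] rho [0.0188 0.0201 0.021 ]
key t [-0.00371746  0.00503769] [-0.00607244  0.01992132]
shift cm [ 0.08 -0.    0.21] rot [0.003 0.002 0.003]
```

View pics/w8.png

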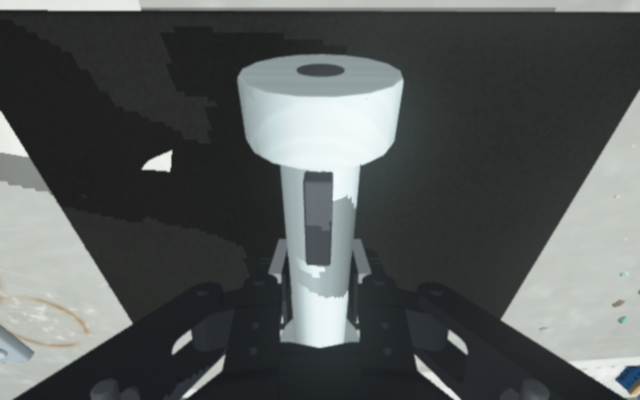

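The regrasp is good: key on top at (318,218), barrel between the pads. Lifting again, with the tool tilted 20° relative to the spool.

```bash
cat >> tgt.py <<'E'
RT=ori(YAW,10); SO=np.array([.001,0,-.0033])
def tcp(bx,by,bz): return O+BR@(np.array([bx,by,bz])-SO)
def bedpose():
    s=r.sense(); Rs=q2R(s["tool_rot"])@RT.T@BR
    print("bed pose",(BR.T@(s["eef_pos"]+Rs@SO-O)*1000).round(1),"rot err deg",np.degrees(R.from_matrix(BR.T@Rs).as_rotvec()).round(2),"F bed",(BR.T@s["contact_force"]).round(1),"q",s["joint_positions"].round(2))
E
python3 - <<'E'
from tgt import *
R0=q2R(r.sense()["tool_rot"]); print("up dir in tool",(R0.T@[0,0,1]).round(3))
plan(tcp(.008,0,.10),RT)
E
```

```text
up dir in tool [-0.344  0.002 -0.939]
shift cm [-12.66 -28.06 -13.27] rot [-0.007  0.525 -0.095]
```

Emit:
apply_moves(commands="-1 0 -2.8 0 0 0;-2.4 0 -6.6 0 0 0;-3.8 -1.5 -10.3 0 0 0;-5.2 -4 -13.5 0 0.05 0;-6.6 -7.5 -15 0 0.12 -0.02")

```text
clock: 12.9
eef_pos: [0.4827, -0.1239, 0.1984]
tool_rot: [-0.009, 0.992, -0.067, -0.111]
contact_force: [0.1, 1.3, -2.6]
opening: 0.0264
gripper_force: 59.9
```

```bash
python3 - <<'E'
from tgt import *
bedpose(); plan(tcp(.008,0,.10),RT); print(r.sense()["eef_pos"])
E
```

```text
bed pose [  45.  -210.9   74.7] rot err deg [-1.2  22.74 -4.26] F bed [-1.3  1.3 -2.2] q [-0.26  0.41  1.82 -0.03  1.14  1.46]
shift cm [ -6.07 -20.67   1.19] rot [-0.006  0.397 -0.077]
[ 0.48272956 -0.1239354   0.19840197]
```

Emit:
apply_moves(commands="-1.2 -4 -1.5 0 0.08 -0.015;-2.4 -8 -2 0 0.16 -0.03;-3.6 -12 -1.5 0 0.24 -0.045;-4.8 -16 -0.5 0 0.32 -0.06;-6 -20 0.8 -0.006 0.397 -0.077")

```text
clock: 13.4
eef_pos: [0.4471, 0.0842, 0.2034]
tool_rot: [0.001, 0.996, -0.029, 0.086]
contact_force: [0.6, 0.4, -3.2]
opening: 0.0257
gripper_force: 59.8
```

Emit:
apply_moves(commands="0 0 0 0 0 0;0 0 0 0 0 0;0 0 0 0 0 0")

```text
clock: 13.7
eef_pos: [0.448, 0.0824, 0.2031]
tool_rot: [0.002, 0.996, -0.029, 0.083]
contact_force: [-0.1, -0.5, -3.4]
opening: 0.0263
gripper_force: 60.0
```

```bash
python3 - <<'E'
from tgt import *
bedpose(); plan(tcp(.008,0,.10),RT); plan(tcp(.008,0,.02),RT)
p,d,P,T,f,c=snap("wrist"); np.savez("w9.npz",p=p,P=P,T=T)
M=np.array(c["mount"]); L=((P-T[:3,3])@T[:3,:3]@M[:3,:3].T+M[:3,3]).reshape(-1,3)
L8=np.load("w8.npz"); L8=((L8["P"]-L8["T"][:3,3])@L8["T"][:3,:3]@M[:3,:3].T+M[:3,3]).reshape(-1,3)
sp=R.from_euler('y',-20,degrees=True).as_matrix()
for l in(L8,L):
    for x0 in(.02,.04,.06,.078):
        k=(abs(l[:,0]*np.cos(.349)-l[:,2]*np.sin(.349)-x0)<.003)&(abs(l[:,1])<.004)&(abs(l[:,2])<.06); print(x0,np.median(l[k],0).round(4))
try: 
    import fit; fit.run(P)
except Exception as e: print(e)
E
```

```text
bed pose [  8.1  -6.9 102.4] rot err deg [0.07 0.42 0.03] F bed [-1.7 -0.5 -2.9] q [ 0.18  0.19  2.13 -0.06  0.67  1.85]
shift cm [ 0.07 -0.69  0.23] rot [-0.001  0.007  0.001]
shift cm [ 2.87 -0.68  7.73] rot [-0.001  0.007  0.001]
0.02 [ 0.0132  0.0031 -0.016 ]
0.04 [ 0.0323 -0.0001 -0.0291]
0.06 [ 0.051  -0.0002 -0.0339]
0.078 [ 0.0666  0.0001 -0.0457]
0.02 [ 0.014   0.0031 -0.0157]
0.04 [ 0.0323 -0.0001 -0.029 ]
0.06 [ 0.051  -0.0005 -0.0341]
0.078 [ 0.0666 -0.     -0.0455]
fit [ 0.47   -0.2062  0.108  -0.4547] yaw -26.05 cost 0.0 n 9763
index -1 is out of bounds for axis 0 with size 0
```

Emit:
apply_moves(commands="0.1 -0.7 0.2 0 0.007 0;1.2 -0.7 3.2 0 0.007 0;2.2 -0.7 6 0 0.007 0;2.9 -0.7 7.7 0 0.007 0;2.9 -0.7 7.7 0 0.007 0")

```text
clock: 14.25
eef_pos: [0.4898, 0.0865, 0.13]
tool_rot: [0.003, 0.996, -0.03, 0.086]
contact_force: [-0.9, 0.9, -3.3]
opening: 0.0261
gripper_force: 59.9
```

Emit:
apply_moves(commands="0 0 0 0 0 0;0 0 0 0 0 0")

```text
clock: 14.45
eef_pos: [0.4894, 0.0872, 0.1326]
tool_rot: [0.002, 0.996, -0.029, 0.087]
contact_force: [-0.1, -0.3, -3.1]
opening: 0.0262
gripper_force: 59.9
```

```bash
python3 - <<'E'
from tgt import *
bedpose(); plan(tcp(.008,0,.02),RT); plan(tcp(.008,0,.003),RT)
p,d,P,T,f,c=snap("scene"); i=cv2.resize(p[180:290,250:400,::-1],None,fx=5,fy=5,interpolation=cv2.INTER_CUBIC); cv2.imwrite("pics/s9.png",i)
E
```

```text
bed pose [ 8.4  0.3 20.9] rot err deg [ 0.06 -0.02  0.  ] F bed [-1.6 -0.3 -2.6] q [ 0.17  0.37  2.09 -0.08  0.51  1.87]
shift cm [-0.01  0.03  0.09] rot [-0.001 -0.     0.   ]
shift cm [0.57 0.03 1.69] rot [-0.001 -0.     0.   ]
```

View pics/s9.png

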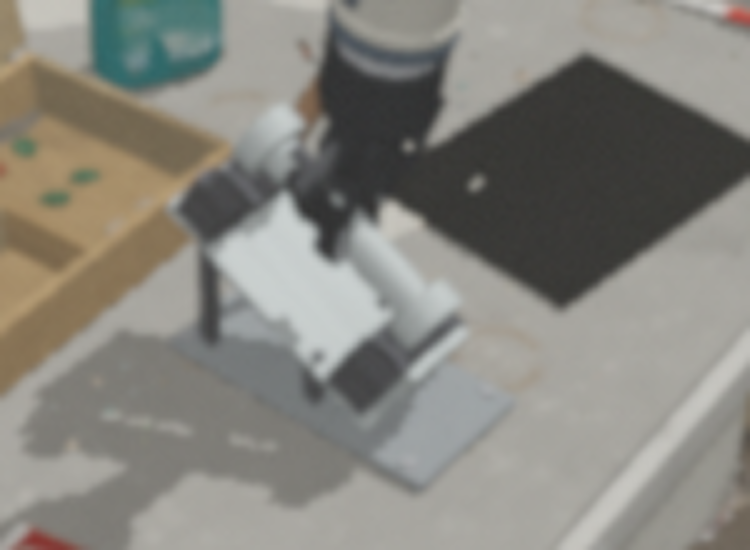

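The crop shows the spool poised parallel over the saddles, its low collar at (435,315) above the low saddle and just inside the stop. Lowering slowly.

Emit:
apply_moves(commands="0.2 0 0.7 0 0 0;0.4 0 1.2 0 0 0;0.5 0 1.5 0 0 0;0.55 0 1.6 0 0 0;0.55 0 1.6 0 0 0")

```text
clock: 15.0
eef_pos: [0.4974, 0.0869, 0.1169]
tool_rot: [0.002, 0.996, -0.029, 0.087]
contact_force: [-0.7, 0.1, -3.0]
opening: 0.0258
gripper_force: 60.0
```

```bash
python3 - <<'E'
from tgt import *
bedpose(); plan(tcp(.008,0,0),RT)
E
```

```text
bed pose [7.5 0.6 3.2] rot err deg [0.07 0.05 0.05] F bed [-2.1  0.1 -2.2] q [ 0.17  0.41  2.08 -0.08  0.48  1.87]
shift cm [0.16 0.06 0.28] rot [-0.001  0.001  0.001]
```

Emit:
apply_moves(commands="0.03 0 0.1 0 0 0;0.05 0 0.15 0 0 0;0.07 0 0.2 0 0 0;0.07 0 0.2 0 0 0")

```text
clock: 15.4
eef_pos: [0.4984, 0.0868, 0.1153]
tool_rot: [0.002, 0.996, -0.029, 0.087]
contact_force: [0.4, 0.5, -2.3]
opening: 0.0264
gripper_force: 60.4
```

```bash
python3 - <<'E'
from tgt import *
bedpose()
E
```

```text
bed pose [7.6 0.5 1.3] rot err deg [0.07 0.02 0.05] F bed [-0.8  0.5 -2.2] q [ 0.17  0.42  2.08 -0.08  0.48  1.87]
```

Emit:
apply_moves(commands="0.03 0 0.07 0 0 0;0.05 0 0.14 0 0 0;0.07 0 0.2 0 0 0;0.07 0 0.2 0 0 0")

```text
clock: 15.8
eef_pos: [0.4988, 0.0862, 0.1144]
tool_rot: [0.003, 0.996, -0.029, 0.087]
contact_force: [-9.2, -5.6, 17.8]
opening: 0.0262
gripper_force: 62.6
```

```bash
python3 - <<'E'
from tgt import *
bedpose()
E
```

```text
bed pose [ 7.5 -0.1  0.4] rot err deg [0.03 0.07 0.08] F bed [ 1.2 -6.2 19.8] q [ 0.17  0.42  2.08 -0.09  0.48  1.87]
```

Seated with 20 N normal force. I'll back off slightly and slide downhill.

Emit:
apply_moves(commands="-0.03 0.04 -0.07 0 0 0;-0.22 0.04 0 0 0 0;-0.4 0.04 0.07 0 0 0;-0.5 0.04 0.1 0 0 0;-0.5 0.04 0.1 0 0 0")

```text
clock: 16.3
eef_pos: [0.4978, 0.0861, 0.1137]
tool_rot: [0.002, 0.995, -0.029, 0.09]
contact_force: [1.3, -11.0, 15.9]
opening: 0.026
gripper_force: 61.8
```

```bash
python3 - <<'E'
from tgt import *
bedpose()
E
```

```text
bed pose [ 6.4 -0.2  0.2] rot err deg [ 0.1  -0.37  0.07] F bed [  9.7 -10.9  12.8] q [ 0.17  0.42  2.08 -0.09  0.46  1.87]
```

Emit:
apply_moves(commands="-0.03 0.06 -0.09 0 0 0;-0.03 0.06 -0.09 0 0 0;-0.03 0.06 -0.09 0 0 0")

```text
clock: 16.6
eef_pos: [0.4939, 0.0862, 0.112]
tool_rot: [0.002, 0.996, -0.029, 0.087]
contact_force: [-0.2, -0.5, -3.9]
opening: 0.026
gripper_force: 60.2
```

```bash
python3 - <<'E'
from tgt import *
bedpose()
E
```

```text
bed pose [ 2.1 -0.4  0.7] rot err deg [0.07 0.07 0.05] F bed [-2.1 -0.5 -3.3] q [ 0.17  0.42  2.09 -0.09  0.47  1.87]
```

Emit:
apply_moves(commands="-0.1 0 0.03 0 0 0;-0.2 0 0.06 0 0 0;-0.25 0 0.08 0 0 0;-0.25 0 0.08 0 0 0")

```text
clock: 17.0
eef_pos: [0.4918, 0.0863, 0.111]
tool_rot: [0.002, 0.996, -0.029, 0.087]
contact_force: [0.1, -0.2, -3.7]
opening: 0.0262
gripper_force: 60.2
```

```bash
python3 - <<'E'
from tgt import *
bedpose()
E
```

```text
bed pose [-0.3 -0.4  0.9] rot err deg [0.08 0.04 0.06] F bed [-1.7 -0.2 -3.3] q [ 0.17  0.42  2.09 -0.09  0.46  1.88]
```

No stop contact yet; a little further.

Emit:
apply_moves(commands="-0.08 0 0.03 0 0 0;-0.16 0 0.06 0 0 0;-0.24 0 0.09 0 0 0;-0.24 0 0.09 0 0 0")

```text
clock: 17.4
eef_pos: [0.4917, 0.0865, 0.1109]
tool_rot: [0.002, 0.996, -0.029, 0.089]
contact_force: [5.5, -1.9, 1.7]
opening: 0.0261
gripper_force: 60.5
```

```bash
python3 - <<'E'
from tgt import *
bedpose()
E
```

```text
bed pose [-0.5 -0.2  0.9] rot err deg [ 0.12 -0.21  0.05] F bed [ 5.7 -1.5 -1.4] q [ 0.17  0.42  2.1  -0.09  0.45  1.88]
```

Against the stop. Now I'll lower the last bit into the Vs and release.

Emit:
apply_moves(commands="0.02 0 0.05 0 0 0;0.03 0 0.1 0 0 0;0.03 0 0.1 0 0 0")

```text
clock: 17.7
eef_pos: [0.4918, 0.0864, 0.1105]
tool_rot: [0.002, 0.996, -0.029, 0.089]
contact_force: [-0.7, -3.5, 13.3]
opening: 0.026
gripper_force: 62.0
```

```bash
python3 - <<'E'
from tgt import *
bedpose()
E
```

```text
bed pose [-0.5 -0.3  0.4] rot err deg [ 0.11 -0.2   0.03] F bed [ 6.2 -3.5 11.7] q [ 0.17  0.42  2.1  -0.09  0.45  1.88]
```

Emit:
apply_moves(commands="0 0 0 0 0 0;0 0 0 0 0 0;0 0 0 0 0 0", hand=3)

```text
clock: 18.0
eef_pos: [0.4896, 0.0863, 0.1087]
tool_rot: [0.002, 0.996, -0.029, 0.086]
contact_force: [0.0, -0.6, 0.4]
opening: 0.0301
gripper_force: 0.0
```

Emit:
apply_moves(commands="0 0 0 0 0 0;0 0 0 0 0 0;0 0 0 0 0 0", hand=4.6)

```text
clock: 18.3
eef_pos: [0.4901, 0.0863, 0.1088]
tool_rot: [0.002, 0.996, -0.029, 0.087]
contact_force: [-0.1, 0.6, 0.4]
opening: 0.0458
gripper_force: 0.0
```

```bash
cat > chk.py <<'E'
from tgt import *
bedpose(); p,d,P,T,f,c=snap("wrist"); cv2.imwrite("pics/chk.png",p[:,:,::-1])
L=((P-O)@BR).reshape(-1,3); x,y,z=L.T
q=(x>.067)&(x<.084)&(np.hypot(y,z)<.03)&(z>0); o=least_squares(lambda v:np.hypot(y[q]-v[0],z[q]-v[1])-.024,[0,0],loss="soft_l1",f_scale=.001).x
e=(np.hypot(y-o[0],z-o[1])<.026)&(np.hypot(y-o[0],z-o[1])>.0225)&(z>.005); print("far collar c",o.round(4),"x",np.percentile(x[e&(x>.03)],[1,99]).round(4),"near x",np.percentile(x[e&(x<-.03)],[1,99]).round(4) if (e&(x<-.03)).any() else None)
k=(z-o[1]>.0175)&(z-o[1]<.0215)&(abs(y)<.012)&(x>.015)&(x<.062); print("key x",np.percentile(x[k],[2,98]).round(4),"y",(np.percentile(y[k],[2,98])-o[0]).round(4)); j=k&(abs(y-o[0])<.003); print("slope",np.polyfit(y[j],z[j],1)[0])
E
python3 chk.py
```

```text
bed pose [-2.9 -0.5 -0.1] rot err deg [0.07 0.05 0.05] F bed [0.1 0.6 0.4] q [ 0.17  0.42  2.1  -0.09  0.45  1.88]
far collar c [ 0.0008 -0.0003] x [0.0649 0.0844] near x None
key x [0.0242 0.0585] y [-0.004   0.0046]
slope -0.0183271557890783
```

Emit:
apply_moves(commands="0 0 -2 0 0 0;0 0 -5 0 0 0;0 0 -9 0 0 0;0 0 -13 0 0 0;0 0 -16 0 0 0")

```text
clock: 18.85
eef_pos: [0.4624, 0.0879, 0.2688]
tool_rot: [0.002, 0.996, -0.029, 0.088]
contact_force: [-0.1, -0.2, -0.6]
opening: 0.0463
gripper_force: 0.0
```

Emit:
apply_moves(commands="-4 0 -2 0 0 0;-8 0 -2 0 0 0;-8 0 -2 0 0 0;-8 0 -2 0 0 0")

```text
clock: 19.25
eef_pos: [0.3801, 0.0927, 0.2726]
tool_rot: [0.002, 0.996, -0.029, 0.087]
contact_force: [0.6, -0.2, 0.4]
opening: 0.046
gripper_force: 0.0
```

```bash
python3 chk.py; python3 - <<'E'
import cv2; i=cv2.imread("pics/chk.png"); cv2.imwrite("pics/final.png",i)
E
```

```text
bed pose [-16.3  -0.6 196.8] rot err deg [ 0.11 -0.04  0.08] F bed [ 0.7 -0.2  0.1] q [ 0.25 -0.04  2.18 -0.07  0.84  1.92]
far collar c [ 0.0006 -0.0004] x [0.0646 0.0761] near x [-0.2366 -0.0654]
key x [0.0235 0.0577] y [-0.004   0.0048]
slope -0.0036049713052714832
```

View pics/final.png

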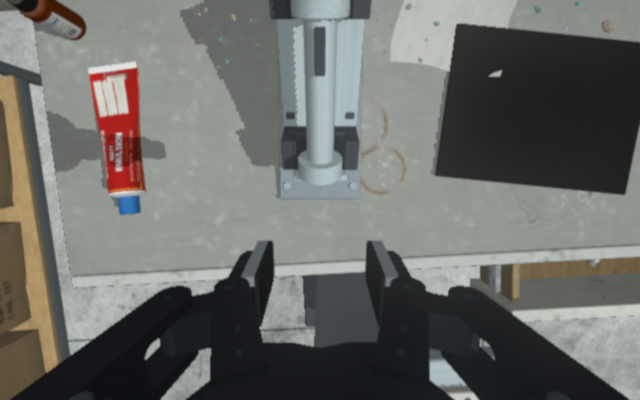

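The picture shows the spool lying in both saddles, key on top at (320,50) on the uphill half, low collar at (320,167) against the stop. The neighbouring things are untouched.

```bash
python3 -c "
from rig import r
print(r.job_done())"
```

```text
the job is handed in; nothing more can be done
None
```

The spool was rolled key-up on the mat and now lies in both cradle saddles, key on top towards the raised end and low end against the stop; I set it back on the mat once to regrasp it when the first grip ran out of wrist range, and handed the job in at about 19 s with nothing else touched.

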